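# Find the case that rattles and hold it out

### The arm

A 7-joint arm with a two-finger parallel gripper is mounted at the origin on a cart in front of the work surface, level with it; the furniture and walls round the work are solid. World frame = base frame: x ahead of the robot, y to its left, z up, the work surface at z = 0. Lengths are in m, angles in rad, forces in N, time in s.
With the tool pointing down it reaches from about 0.4 to 0.85 m from the base axis. Payload 10.4 kg.
Tool frame: the origin (TCP) lies on the centre line of the jaws, within the pads' length; the fingertips stand 11 mm ahead of it and the grasp point (between the pads) lies 8 mm behind it (manip.finger_overhang is the distance from the TCP to the fingertips, in m); z points along the fingers, y is the line along which they close (so a half turn about z gives the same grasp; the last joint's range is limited). The gripper opens to 85 mm and grips with 20 to 120 N. Pads are 22 mm wide; open, the fingers measure 114 mm over their backs; the gripper's body (76 mm by 85 mm) begins 54 mm behind the grasp point. The pads swing forward as they close: fully open they stand 13 mm farther back than shut.
Start: joints at [1.089, 0.332, -0.065, 1.46, 0.022, 1.35, -0.088], TCP at [0.277, -0.56, 0.242] pointing down, gripper open.
Joint ranges: [-2.6, 2.6], [-0.5, 2.12], [-1.47, 1.34], [0.16, 2.42], [-1.27, 4.41], [0.06, 2.06], [-2.6, 2.6]. Speed limits (rad/s): [2.22, 2.22, 2.79, 2.79, 3.14, 3.14, 3.14].

### API

Orientations are given as a unit quaternion [x, y, z, w].
In Python, from workcell import manip, imaging, workorder gives the robot as it stands.
- The arm moves only by the tool jog_arm, never from a script. Its argument "deltas" is a list of rows, each an object with "gripper": the opening, from 0 (shut) to 1 (fully open); "offset": the shift along the tool's x, y, z in m, a list of three; "rotation": the turn, a rotation vector about the tool's x, y, z in degrees, a list of three. In form: [{"gripper": gripper, "offset": [tx, ty, tz], "rotation": [ax, ay, az]}, ...]. A call has 1 to 20 rows; each row shifts and turns the commanded pose from where the row before left it, along the tool's axes as they then stand; what a row does not reach is not made up. A row lasts 1/10 s, in which the tool goes at most 50 mm and 8.59 degrees, less where a joint would pass 70% of its speed; a pose out of reach is approached as far as the arm can. A call with a gripper value outside its range is refused whole. The fingers move at their own pace and stop on an object; "newtons" is the grip in N (left out, the last holds). Time passes only in rows, so rows that do not move let the fingers close. It gives the time, the measured TCP pose, the force, the opening and the grip force at its end, in the units of the state.
- manip.get_obs(): the state, without advancing time (a new reading comes with each control period).
- imaging.camera(name): name is "side" or "top" or "wrist"; returns the picture (400x640x3 uint8, blue, green, red); there is no depth.
- imaging.camera_model(name): a dict with "camera_matrix" (3x3 intrinsics, pixels), "world_to_cam" (4x4, takes a point from world to camera coordinates); the wrist camera has in their place "hand_eye" (4x4, takes a point from camera to tool coordinates, whose origin is the TCP and whose axes are the flange's). Camera axes: x right, y up, looking along -z (the intrinsics and any distortion apply to the point x, -y, -z); pixel columns grow to the right and rows downward; lengths in m; the calibration is good to about 2 mm. A picture is of the moment at which its call begins: read the wrist's pose just before it. camera_model takes no time and is no camera call.
- workorder.hand_in(): hands the job in; it is judged then, once.
The state is a dict: "clock": time; "joint_pos": joint angles; "joint_velocities": joint speeds; "tau": joint torques, N m; "position": TCP position; "ee_rot": TCP orientation; "ft_force": force on the tool from outside, world axes, zero at the start; "torque": the same for the moment, N m; "grip_width": opening from 0.0 (shut) to 1.0 (fully open); "grasp_force": force on a finger pad.
Only numpy, scipy, OpenCV 4.12 (cv2) and the standard library are available. Lean on these libraries where they do the work, as an engineer would, in place of code of your own. Each camera call takes 0.05 s, during which the arm holds its last target. There are 200 camera calls.

### The job

Something has come loose inside one of the three sealed aluminium cases. Working from the robot's left to its right, pick up each case in turn with a light grip (well under 50 N, the walls are thin), lift it about 10 cm, shake it briskly and feel whether it rattles, and stand the quiet ones back where they were; all three are to be shaken. Then hold the rattling case out over the middle of the metal plate with the grid of holes, level and still, about 15 cm above it, and finish while still holding it there; leave everything else alone.

Things in the scene. Friction and masses are not known exactly. Their poses are not given: they have to be found in the camera images.
- case_left_center (a point): Centre (half-way up) of the case farthest to +y, the robot's left. Three identical sealed aluminium boxes with a dark lid seam and black corners stand loose on the table: 130 mm long (own x axis, pointing roughly away from the robot), 54 wide (y), 50 high (z up); the point is 25 mm above the underside. What is packed in them differs (0.18 to 0.6 kg), so weight tells little.
- case_middle_center (a point): Centre of the case between the other two, identical to the left one. One of the three, a different one each time, also holds a loose steel ball, 36 mm, 0.19 kg, that rolls freely 82 mm along its length (cavity 118 x 46 x 42 mm): it knocks on the ends when shaken lengthwise, and rolls to the lower end when tilted, 41 mm off centre.
- case_right_center (a point): Centre of the case farthest to -y, the robot's right, identical to the left one. In the other two nothing moves; a case without the ball balances at its centre. Thin walls: grip across the 54 mm width with 20 to 30 N; more than 50 N on a side is too much.
- plate_top (a point): middle of the top face of the grey metal plate with a grid of holes, 100x75 mm, 12 mm high, fixed on the bare table to the right of the cases, beyond the small machine vice (55 mm high); the hand-over spot is the air above it
- stage: flat black square stage with a light metal top, 58x58 mm, 17 mm high; a bystander. Origin at the middle of its underside, z up
- ring_mount: upright black ring on a foot, 26x65 mm, 60 mm high; a bystander. Origin at the middle of its underside, z up
- holder: short black upright tube with a side screw, 25x32 mm, 55 mm high; a bystander. Origin at the middle of its underside, z up

How it is judged:
On the way, in this order (a step that is already met when the one before it is completed fails the run):
1. the left case is lifted clear of the table (underside 50 mm up) and shaken briskly (faster than 0.25 m/s or 0.8 rad/s) (height (world z) of case_left_center above 0.075 m and (linear speed of case_left above 0.25 m/s or angular speed of case_left above 0.8 rad/s)).
2. the middle case is lifted clear of the table (underside 50 mm up) and shaken briskly (faster than 0.25 m/s or 0.8 rad/s) (height (world z) of case_middle_center above 0.075 m and (linear speed of case_middle above 0.25 m/s or angular speed of case_middle above 0.8 rad/s)).
3. the right case is lifted clear of the table (underside 50 mm up) and shaken briskly (faster than 0.25 m/s or 0.8 rad/s) (height (world z) of case_right_center above 0.075 m and (linear speed of case_right above 0.25 m/s or angular speed of case_right above 0.8 rad/s)).
At the end, for the whole second after the job is handed in: The case with the loose ball is held in the fingers with its centre within 4 cm of the plate's middle as seen from above and 10 to 27 cm above the table top, within 0.2 rad of level and still (under 0.03 m/s); the other two stand upright on the table, let go, within 5 cm of where they were (((distance between case_left_center and loose_ball below 0.06 m and (horizontal distance between case_left_center and plate_top below 0.04 m and height (world z) of case_left_center between 0.1 and 0.27 m and angle between case_left_center's own z axis and vertical below 0.2 rad and linear speed of case_left below 0.03 m/s and contact force between the fingers and case_left above 1 N) and (distance of case_middle_center from where it was at the start of the episode below 0.05 m and height (world z) of case_middle_center below 0.032 m and angle between case_middle_center's own z axis and vertical below 0.1 rad and contact force between the fingers and case_middle below 0.1 N) and (distance of case_right_center from where it was at the start of the episode below 0.05 m and height (world z) of case_right_center below 0.032 m and angle between case_right_center's own z axis and vertical below 0.1 rad and contact force between the fingers and case_right below 0.1 N)) or (distance between case_middle_center and loose_ball below 0.06 m and (horizontal distance between case_middle_center and plate_top below 0.04 m and height (world z) of case_middle_center between 0.1 and 0.27 m and angle between case_middle_center's own z axis and vertical below 0.2 rad and linear speed of case_middle below 0.03 m/s and contact force between the fingers and case_middle above 1 N) and (distance of case_left_center from where it was at the start of the episode below 0.05 m and height (world z) of case_left_center below 0.032 m and angle between case_left_center's own z axis and vertical below 0.1 rad and contact force between the fingers and case_left below 0.1 N) and (distance of case_right_center from where it was at the start of the episode below 0.05 m and height (world z) of case_right_center below 0.032 m and angle between case_right_center's own z axis and vertical below 0.1 rad and contact force between the fingers and case_right below 0.1 N)) or (distance between case_right_center and loose_ball below 0.06 m and (horizontal distance between case_right_center and plate_top below 0.04 m and height (world z) of case_right_center between 0.1 and 0.27 m and angle between case_right_center's own z axis and vertical below 0.2 rad and linear speed of case_right below 0.03 m/s and contact force between the fingers and case_right above 1 N) and (distance of case_left_center from where it was at the start of the episode below 0.05 m and height (world z) of case_left_center below 0.032 m and angle between case_left_center's own z axis and vertical below 0.1 rad and contact force between the fingers and case_left below 0.1 N) and (distance of case_middle_center from where it was at the start of the episode below 0.05 m and height (world z) of case_middle_center below 0.032 m and angle between case_middle_center's own z axis and vertical below 0.1 rad and contact force between the fingers and case_middle below 0.1 N)))); the arm keeps its last pose, push and grip.
It fails at once if the left case is squeezed with more than 50 N on a side (contact force between the fingers and case_left above 100 N).
It fails at once if the middle case is squeezed with more than 50 N on a side (contact force between the fingers and case_middle above 100 N).
It fails at once if the right case is squeezed with more than 50 N on a side (contact force between the fingers and case_right above 100 N).
It fails at once if a bystander is moved by more than 3 cm (distance of any of stage, ring_mount, holder from where it was at the start of the episode above 0.03 m).
It also fails if it takes over 72 s, if anything falls off the work surface, if the arm or the gripper's body presses on something with over 40 N, if the wrist force passes 120 N, or if a joint passes its speed limit or range.

## Working session

There is one attempt and no reset: what is moved stays moved. The work goes in short steps, Python scripts to look and compute and a tool call to move; the robot and the scene stay as the last step left them, time stands still between calls to the robot, and variables do not carry over. Pictures are saved under pics/ and viewed, at most 10 in all, crops included, and the job is handed in when it is done.

Besides the shell and the picture viewer there is one more tool, called after ">>>" by a JSON object that holds its "fn" and its "kwargs", one argument or row to a line. jog_arm: Moves the arm, as the interface text tells. Its arguments: {"type":"object","properties":{"deltas":{"type":"array","items":{"type":"object","properties":{"gripper":{"type":"number"},"offset":{"type":"array","items":{"type":"number"}},"rotation":{"type":"array","items":{"type":"number"}}}}},"newtons":{"type":"number"}},"required":["deltas"]}

```bash
mkdir -p pics && ls
python3 - <<'E'
from workcell import manip, imaging
import cv2,numpy as np
np.set_printoptions(precision=4,suppress=True)
print(manip.get_obs())
for n in("top","side","wrist"):
    cv2.imwrite(f"pics/{n}0.png",imaging.camera(n)); print(n,imaging.camera_model(n))
E
```

```text
pics
{'clock': 0.0, 'joint_pos': array([ 1.0894,  0.3329, -0.0647,  1.461 ,  0.0216,  1.3499, -0.0885]), 'joint_velocities': array([ 0.0009, -0.0002, -0.0012,  0.    , -0.0014,  0.0003,  0.0006]), 'tau': array([ -0.0005, -62.5448,   0.0489, -39.1604,   0.016 ,   0.01  ,
        -0.    ]), 'position': array([ 0.2766, -0.56  ,  0.2415]), 'ee_rot': array([ 0.9738,  0.2274, -0.0002, -0.0007]), 'ft_force': array([0.1258, 0.1895, 0.0554]), 'torque': array([ 0.0818, -0.0076, -0.0602]), 'grasp_force': 0.0, 'grip_width': 1.00364611860653}
top {'camera_matrix': array([[410.9108,   0.    , 320.3489],
       [  0.    , 410.9108, 197.9275],
       [  0.    ,   0.    ,   1.    ]]), 'world_to_cam': array([[ 0.0188, -0.9997, -0.0153,  0.0423],
       [ 0.9982,  0.018 ,  0.0564, -0.5181],
       [-0.0561, -0.0163,  0.9983, -1.1304],
       [ 0.    ,  0.    ,  0.    ,  1.    ]])}
side {'camera_matrix': array([[449.2795,   0.    , 327.0969],
       [  0.    , 449.2795, 195.8841],
       [  0.    ,   0.    ,   1.    ]]), 'world_to_cam': array([[-0.8912, -0.4532, -0.0187,  0.4618],
       [ 0.2123, -0.4532,  0.8658, -0.1248],
       [-0.4009,  0.7676,  0.5001, -0.9319],
       [ 0.    ,  0.    ,  0.    ,  1.    ]])}
wrist {'camera_matrix': array([[327.886,   0.   , 325.914],
       [  0.   , 327.886, 193.364],
       [  0.   ,   0.   ,   1.   ]]), 'hand_eye': array([[ 0.0008,  0.9458,  0.3247,  0.0838],
       [ 1.    , -0.0008, -0.0003,  0.0002],
       [-0.    ,  0.3247, -0.9458, -0.1318],
       [ 0.    ,  0.    ,  0.    ,  1.    ]])}
```

View pics/top0.png

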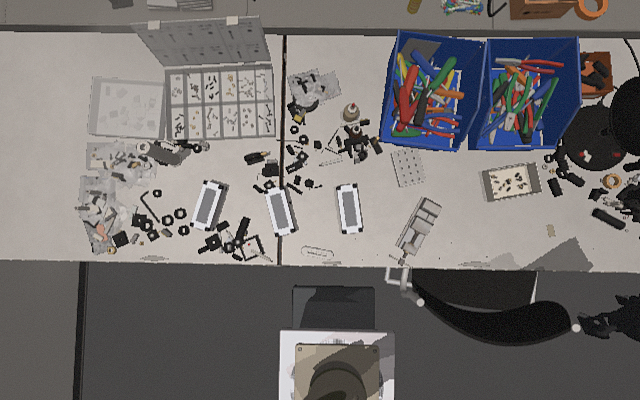

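View pics/side0.png

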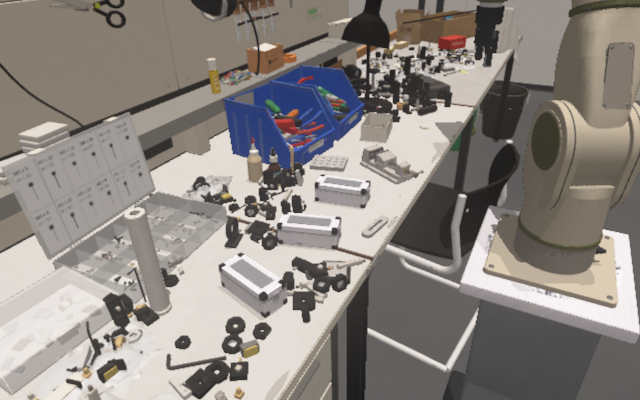

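The top view shows the three cases at about (209,205), (281,211) and (348,209), with the plate at (408,168) and the vice at (418,225). In the side view the cases are at (253,284), (309,230) and (342,190), and the plate is at (329,162). Next I'll look closer to get the corners.

Run:
```python
import cv2,numpy as np
t=cv2.imread("pics/top0.png")[140:250,180:440]; s=cv2.imread("pics/side0.png")[145:325,205:385]
cv2.imwrite("pics/topc.png",cv2.resize(t,None,fx=3,fy=3,interpolation=cv2.INTER_NEAREST))
cv2.imwrite("pics/sidec.png",cv2.resize(s,(594,594),interpolation=cv2.INTER_NEAREST))
```

```text
(no output)
```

View pics/topc.png

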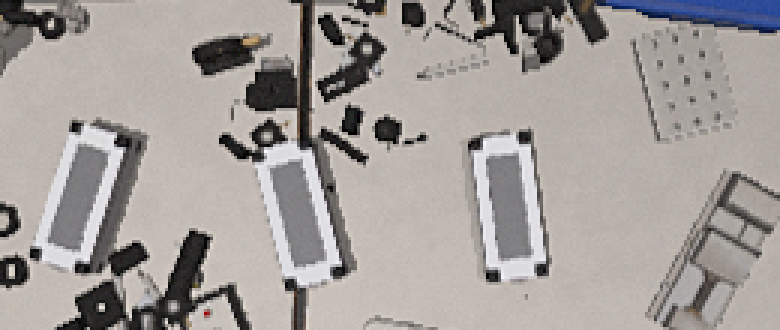

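View pics/sidec.png

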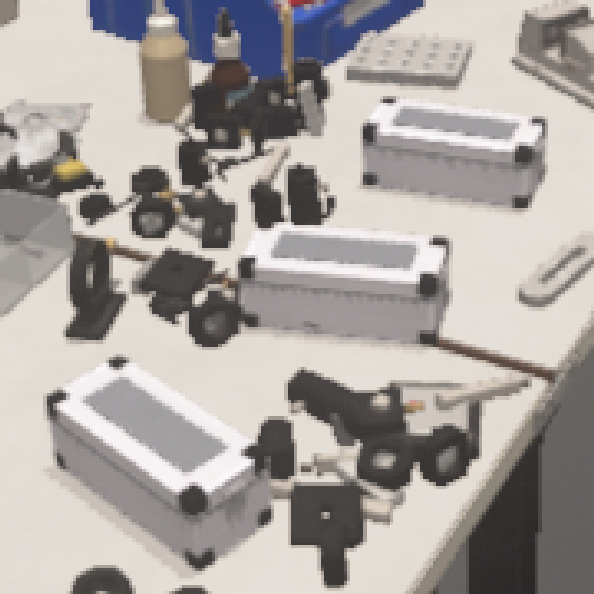

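```bash
cat > h.py <<'E'
import cv2,numpy as np
from workcell import manip, imaging
np.set_printoptions(precision=4,suppress=True)
def ray(n,px):
    m=imaging.camera_model(n);K=m["camera_matrix"];T=m["world_to_cam"];R=T[:3,:3]
    d=np.array([(px[0]-K[0,2])/K[0,0],-(px[1]-K[1,2])/K[1,1],-1.])
    d=R.T@d; return -R.T@T[:3,3], d/np.linalg.norm(d)
def plane(n,px,z):
    c,d=ray(n,px); return c+d*(z-c[2])/d[2]
def tri(a,b):
    (c,d),(e,f)=ray("top",a),ray("side",b)
    s=np.linalg.lstsq(np.c_[d,-f],e-c,rcond=None)[0]
    p,q=c+d*s[0],e+f*s[1]; return (p+q)/2,np.linalg.norm(p-q)
E
python3 - <<'E'
from h import *
def panels(n,lo,hi):
    g=cv2.cvtColor(cv2.imread(f"pics/{n}0.png"),cv2.COLOR_BGR2GRAY)
    x0,y0,x1,y1=(180,170,380,245) if n=="top" else (205,165,385,325)
    cs,h=cv2.findContours((g>lo).astype(np.uint8),cv2.RETR_CCOMP,cv2.CHAIN_APPROX_NONE)
    out=[]
    for c,k in zip(cs,h[0]):
        A=cv2.contourArea(c)
        if k[3]>=0 and A>200:
            (x,y),wh,_=r=cv2.minAreaRect(c)
            M=cv2.moments(c);x,y=M['m10']/M['m00'],M['m01']/M['m00']
            if x0<x<x1 and y0<y<y1: out.append((x,y,A,r))
    return sorted(out,key=lambda o:o[0])
T=panels("top",225,0)
for lo in (215,230): print(lo,[(round(o[0],1),round(o[1],1),o[2]) for o in panels("side",lo,0)])
S=panels("side",215,0)
for o in T:
    B=cv2.boxPoints(o[3]); P=np.array([plane("top",b,.05) for b in B])
    e=[P[1]-P[0],P[2]-P[1]]; L=[np.linalg.norm(v) for v in e]; l=e[int(L[1]>L[0])]
    print("top",o[:2],plane("top",o[:2],.05),L,np.degrees(np.arctan(l[1]/l[0])))
if len(S)==len(T):
    for a,b in zip(T,S): print(tri(a[:2],b[:2]))
tc=[(632,40),(706,25),(737,118),(660,140)]; sc=[(372,33),(474,42),(463,85),(346,78)]
tc=[(180+x/3,140+y/3) for x,y in tc]; sc=[(205+x/3.3,145+y/3.3) for x,y in sc]
print([plane("top",a,.012) for a in tc]); print([plane("side",a,.012) for a in sc])
print(tri(np.mean(tc,0),np.mean(sc,0)))
E
```

```text
215 [(251.3, 273.2, 609.5), (309.0, 220.3, 398.5), (342.1, 195.9, 1219.0), (342.3, 181.7, 268.0)]
230 [(308.9, 220.5, 450.0), (342.5, 181.9, 313.0)]
[array([ 0.6462, -0.1429,  0.012 ]), array([ 0.6614, -0.2118,  0.012 ]), array([ 0.5746, -0.241 ,  0.012 ]), array([ 0.5529, -0.1698,  0.012 ])]
[array([ 0.6594, -0.2159,  0.012 ]), array([ 0.5667, -0.2372,  0.012 ]), array([ 0.5396, -0.1554,  0.012 ]), array([ 0.6366, -0.1252,  0.012 ])]
(array([ 0.6078, -0.1935,  0.0055]), np.float64(0.003890516003624501))
```

Run:
```python
from h import *
g=cv2.cvtColor(cv2.imread("pics/top0.png"),cv2.COLOR_BGR2GRAY)
print([int(g[y,x]) for x,y in((206,205),(280,211),(349,208),(197,215),(320,220))])
m=((g>105)&(g<165)).astype(np.uint8)
cs,_=cv2.findContours(m,cv2.RETR_EXTERNAL,cv2.CHAIN_APPROX_NONE)
S=[(251.3,273.2),(309,220.4),(342.4,181.8)]; T=[]
for c in cs:
    A=cv2.contourArea(c);M=cv2.moments(c)
    if A<150: continue
    x,y=M['m10']/M['m00'],M['m01']/M['m00']
    if not(190<x<370 and 180<y<235): continue
    r=cv2.minAreaRect(c);P=np.array([plane("top",b,.05) for b in cv2.boxPoints(r)])
    e=[P[1]-P[0],P[2]-P[1]];L=[np.linalg.norm(v) for v in e];l=e[int(L[1]>L[0])]
    print(x,y,A,plane("top",(x,y),.05),L,np.degrees(np.arctan(l[1]/l[0])));T.append((x,y))
for a,b in zip(sorted(T),S): print(tri(a,b),plane("side",b,.05))
```

```text
[125, 130, 127, 133, 189]
278.87737226277375 210.83892944038928 342.5 [0.4783 0.1626 0.05  ] [np.float64(0.030869758089374998), np.float64(0.09249726680294362)] 15.400673435201472
349.1269607843137 208.5808823529412 340.0 [ 0.4879 -0.0268  0.05  ] [np.float64(0.030690745259703785), np.float64(0.092920697195373)] 8.398652289483701
205.66519823788545 205.46010768477726 340.5 [0.4892 0.3617 0.05  ] [np.float64(0.09335305972720025), np.float64(0.03110900568421118)] -15.867560617222214
(array([0.4893, 0.3619, 0.0495]), np.float64(0.00010267768593024162)) [0.489  0.3624 0.05  ]
(array([0.4783, 0.1626, 0.0506]), np.float64(0.000102560071502943)) [0.4789 0.1618 0.05  ]
(array([ 0.4878, -0.0268,  0.0512]), np.float64(7.595262893924959e-05)) [ 0.4887 -0.0288  0.05  ]
```

All three lids triangulate at 49.5–51 mm (expected 50), with ray gaps of about 0.1 mm. The case centres are:

| Case | x, y (m) | Yaw |
|---|---|---|
| Left | (.489, .362) | -15.9° |
| Middle | (.478, .163) | +15.4° |
| Right | (.488, -.027) | +8.4° |

The plate is at about (.605, -.188). I'm moving to above the left case.

>>> {"fn": "jog_arm", "kwargs": {
  "deltas": [
    {"gripper":1,"offset":[0.038,-0.026,0],"rotation":[0,0,0]},
    {"gripper":1,"offset":[0.038,-0.026,0],"rotation":[0,0,0]},
    {"gripper":1,"offset":[0.038,-0.026,0],"rotation":[0,0,0]},
    {"gripper":1,"offset":[0.038,-0.026,0],"rotation":[0,0,0]},
    {"gripper":1,"offset":[0.038,-0.026,0],"rotation":[0,0,0]},
    {"gripper":1,"offset":[0.038,-0.026,0],"rotation":[0,0,0]},
    {"gripper":1,"offset":[0.038,-0.026,0],"rotation":[0,0,0]},
    {"gripper":1,"offset":[0.038,-0.026,0],"rotation":[0,0,0]},
    {"gripper":1,"offset":[0.038,-0.026,0],"rotation":[0,0,0]},
    {"gripper":1,"offset":[0.022,-0.043,0],"rotation":[0,0,0]},
    {"gripper":1,"offset":[0.022,-0.043,0],"rotation":[0,0,0]},
    {"gripper":1,"offset":[0.022,-0.043,0],"rotation":[0,0,0]},
    {"gripper":1,"offset":[0.022,-0.043,0],"rotation":[0,0,0]},
    {"gripper":1,"offset":[0.022,-0.043,0],"rotation":[0,0,0]},
    {"gripper":1,"offset":[0.022,-0.043,0],"rotation":[0,0,0]},
    {"gripper":1,"offset":[0.022,-0.043,0],"rotation":[0,0,0]},
    {"gripper":1,"offset":[0.022,-0.043,0],"rotation":[0,0,0]},
    {"gripper":1,"offset":[0.022,-0.043,0],"rotation":[0,0,0]},
    {"gripper":1,"offset":[0.022,-0.043,0],"rotation":[0,0,0]},
    {"gripper":1,"offset":[0.022,-0.043,0],"rotation":[0,0,0]}
  ],
  "newtons": 25
}}

```text
clock: 2.15
position: [0.4872, 0.3338, 0.2422]
ee_rot: [0.974, 0.227, 0.0, 0.0]
ft_force: [1.3, 0.3, 0.7]
grip_width: 1.005
grasp_force: 0.0
```

>>> {"fn": "jog_arm", "kwargs": {
  "deltas": [
    {"gripper":1,"offset":[0,0,0],"rotation":[0,0,-8.5]},
    {"gripper":1,"offset":[0,0,0],"rotation":[0,0,-8.5]},
    {"gripper":1,"offset":[0,0,0],"rotation":[0,0,-8.5]},
    {"gripper":1,"offset":[0,0,0],"rotation":[0,0,-8.5]},
    {"gripper":1,"offset":[0,0,0],"rotation":[0,0,-8.5]},
    {"gripper":1,"offset":[0,0,0],"rotation":[0,0,-8.5]},
    {"gripper":1,"offset":[0,0,0],"rotation":[0,0,-8.5]},
    {"gripper":1,"offset":[0,0,0],"rotation":[0,0,-8.5]},
    {"gripper":1,"offset":[0,0,0],"rotation":[0,0,-8.5]},
    {"gripper":1,"offset":[0,0,0],"rotation":[0,0,-8.5]},
    {"gripper":1,"offset":[0,0,0],"rotation":[0,0,-8.5]},
    {"gripper":1,"offset":[0,0,0],"rotation":[0,0,-8.5]},
    {"gripper":1,"offset":[0,0,0],"rotation":[0,0,-8.5]},
    {"gripper":1,"offset":[0,0,0],"rotation":[0,0,-8.5]},
    {"gripper":1,"offset":[0,0,0],"rotation":[0,0,-8.5]},
    {"gripper":1,"offset":[0,0,0],"rotation":[0,0,-8.5]},
    {"gripper":1,"offset":[0,0,0],"rotation":[0,0,-1.8]},
    {"gripper":1,"offset":[0,0,0],"rotation":[0,0,0]},
    {"gripper":1,"offset":[0,0,0],"rotation":[0,0,0]}
  ]
}}

```text
clock: 4.05
position: [0.4873, 0.3321, 0.2422]
ee_rot: [0.14, 0.99, -0.0, -0.0]
ft_force: [0.5, 0.3, -0.8]
grip_width: 1.002
grasp_force: 0.0
```

```bash
cat >> h.py <<'E'
from scipy.spatial.transform import Rotation as Ro
def to(x,y,z,yaw):
    o=manip.get_obs();R=Ro.from_quat(o["ee_rot"]);A=R.as_matrix()
    D=np.c_[[np.cos(yaw),np.sin(yaw),0],[np.sin(yaw),-np.cos(yaw),0],[0,0,-1.]]
    print("t",o["clock"],"pos",o["position"],"yaw",np.degrees(np.arctan2(A[1,0],A[0,0])),"q7",o["joint_pos"][6])
    print("offset",A.T@(np.array([x,y,z])-o["position"]),"rot",np.degrees((R.inv()*Ro.from_matrix(D)).as_rotvec()))
    print("F",o["ft_force"],"M",o["torque"],"grip",o["grip_width"],o["grasp_force"])
E
python3 -c "
from h import *
to(.4893,.3618,.025,np.radians(164.1))
cv2.imwrite('pics/w1.png',imaging.camera('wrist'))"
```

```text
t 4.05 pos [0.4873 0.3321 0.2422] yaw 163.89551101218703 q7 0.27940887569086564
offset [0.0063 0.0291 0.2172] rot [-0.0089 -0.0009 -0.2045]
F [ 0.4691  0.2598 -0.7967] M [ 0.0241 -0.0057  0.0032] grip 1.0018605655006578 0.0
```

View pics/w1.png

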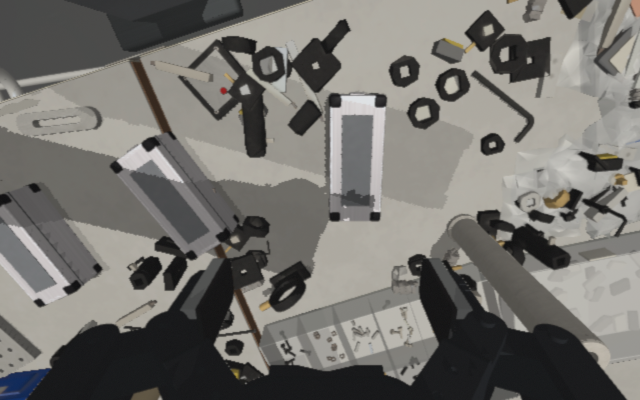

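The wrist view shows the left case at (357,157), upright in the frame, so the jaws are aligned. Nothing sits within finger reach of it; the nearest black part is at (255,125), about 10 cm off. Descending.

>>> {"fn": "jog_arm", "kwargs": {
  "deltas": [
    {"gripper":1,"offset":[0.006,0.029,0],"rotation":[0,0,-0.2]},
    {"gripper":1,"offset":[0,0,0.04],"rotation":[0,0,0]},
    {"gripper":1,"offset":[0,0,0.04],"rotation":[0,0,0]},
    {"gripper":1,"offset":[0,0,0.04],"rotation":[0,0,0]},
    {"gripper":1,"offset":[0,0,0.04],"rotation":[0,0,0]},
    {"gripper":1,"offset":[0,0,0.03],"rotation":[0,0,0]},
    {"gripper":1,"offset":[0,0,0.017],"rotation":[0,0,0]},
    {"gripper":1,"offset":[0,0,0.01],"rotation":[0,0,0]},
    {"gripper":1,"offset":[0,0,0],"rotation":[0,0,0]}
  ]
}}

```text
clock: 5.0
position: [0.4894, 0.3617, 0.025]
ee_rot: [0.137, 0.991, -0.0, -0.0]
ft_force: [-0.3, -0.3, 0.9]
grip_width: 1.0
grasp_force: 0.0
```

>>> {"fn": "jog_arm", "kwargs": {
  "deltas": [
    {"gripper":0,"offset":[0,0,0],"rotation":[0,0,0]},
    {"gripper":0,"offset":[0,0,0],"rotation":[0,0,0]},
    {"gripper":0,"offset":[0,0,0],"rotation":[0,0,0]},
    {"gripper":0,"offset":[0,0,0],"rotation":[0,0,0]},
    {"gripper":0,"offset":[0,0,0],"rotation":[0,0,0]},
    {"gripper":0,"offset":[0,0,0],"rotation":[0,0,0]},
    {"gripper":0,"offset":[0,0,0],"rotation":[0,0,0]},
    {"gripper":0,"offset":[0,0,0],"rotation":[0,0,0]}
  ],
  "newtons": 28
}}

```text
clock: 5.8
position: [0.4903, 0.3624, 0.0269]
ee_rot: [0.137, 0.991, 0.001, 0.001]
ft_force: [-0.9, -0.4, 8.0]
grip_width: 0.63
grasp_force: 31.3
```

Gripped at 31 N. Lifting, then taking a level baseline.

>>> {"fn": "jog_arm", "kwargs": {
  "deltas": [
    {"gripper":0,"offset":[0,0,-0.01],"rotation":[0,0,0]},
    {"gripper":0,"offset":[0,0,-0.02],"rotation":[0,0,0]},
    {"gripper":0,"offset":[0,0,-0.02],"rotation":[0,0,0]},
    {"gripper":0,"offset":[0,0,-0.02],"rotation":[0,0,0]},
    {"gripper":0,"offset":[0,0,-0.02],"rotation":[0,0,0]},
    {"gripper":0,"offset":[0,0,-0.02],"rotation":[0,0,0]},
    {"gripper":0,"offset":[0,0,0],"rotation":[0,0,0]},
    {"gripper":0,"offset":[0,0,0],"rotation":[0,0,0]}
  ]
}}

```text
clock: 6.6
position: [0.4897, 0.3616, 0.1358]
ee_rot: [0.137, 0.991, 0.0, 0.001]
ft_force: [-0.9, 0.3, -6.2]
grip_width: 0.622
grasp_force: 31.8
```

```bash
cat >> h.py <<'E'
def weigh(n=6):
    L=[]
    for _ in range(n):
        o=manip.get_obs();A=Ro.from_quat(o["ee_rot"]).as_matrix()
        L.append(np.r_[A.T@o["ft_force"],A.T@o["torque"],o["ft_force"][2]]);imaging.camera("wrist")
    print("tool-frame F,M,Fz mean",np.mean(L,0),"std",np.std(L,0)[3:6]," z",o["position"][2],"grip",o["grip_width"],o["grasp_force"],"tilt",np.degrees(np.arcsin(A[2,0])),o["clock"])
E
python3 -c "
from h import *
weigh()"
```

```text
tool-frame F,M,Fz mean [ 0.0664 -0.2085  5.8949 -0.0043 -0.037  -0.0003 -5.8948] std [0.0181 0.0197 0.0315]  z 0.1344263141721958 grip 0.6325748113077454 31.75854206085205 tilt 0.0459866973751981 6.85
```

>>> {"fn": "jog_arm", "kwargs": {
  "deltas": [
    {"gripper":0,"offset":[0.04,0,0],"rotation":[0,0,0]},
    {"gripper":0,"offset":[-0.04,0,0],"rotation":[0,0,0]},
    {"gripper":0,"offset":[-0.04,0,0],"rotation":[0,0,0]},
    {"gripper":0,"offset":[0.04,0,0],"rotation":[0,0,0]},
    {"gripper":0,"offset":[0.04,0,0],"rotation":[0,0,0]},
    {"gripper":0,"offset":[-0.04,0,0],"rotation":[0,0,0]},
    {"gripper":0,"offset":[-0.04,0,0],"rotation":[0,0,0]},
    {"gripper":0,"offset":[0.04,0,0],"rotation":[0,0,0]},
    {"gripper":0,"offset":[0,0,0],"rotation":[0,0,0]},
    {"gripper":0,"offset":[0,0,0],"rotation":[0,8,0]},
    {"gripper":0,"offset":[0,0,0],"rotation":[0,4,0]},
    {"gripper":0,"offset":[0,0,0],"rotation":[0,0,0]},
    {"gripper":0,"offset":[0,0,0],"rotation":[0,0,0]},
    {"gripper":0,"offset":[0,0,0],"rotation":[0,0,0]},
    {"gripper":0,"offset":[0,0,0],"rotation":[0,0,0]}
  ]
}}

```text
clock: 8.4
position: [0.4886, 0.3623, 0.1357]
ee_rot: [0.135, 0.985, 0.014, -0.103]
ft_force: [-0.2, 0.9, -5.1]
grip_width: 0.625
grasp_force: 34.1
```

```bash
python3 -c "
from h import *
weigh()"
```

```text
tool-frame F,M,Fz mean [-1.4746  0.0255  5.3364  0.0018 -0.3726 -0.0218 -5.5261] std [0.0291 0.0127 0.0252]  z 0.13545828988177572 grip 0.6292318944550988 34.13355231285095 tilt 11.956064362434955 8.65
```

>>> {"fn": "jog_arm", "kwargs": {
  "deltas": [
    {"gripper":0,"offset":[0,0,0],"rotation":[0,-8,0]},
    {"gripper":0,"offset":[0,0,0],"rotation":[0,-8,0]},
    {"gripper":0,"offset":[0,0,0],"rotation":[0,-8,0]},
    {"gripper":0,"offset":[0,0,0],"rotation":[0,0,0]},
    {"gripper":0,"offset":[0,0,0],"rotation":[0,0,0]},
    {"gripper":0,"offset":[0,0,0],"rotation":[0,0,0]},
    {"gripper":0,"offset":[0,0,0],"rotation":[0,0,0]}
  ]
}}

```text
clock: 9.4
position: [0.4904, 0.3611, 0.135]
ee_rot: [0.137, 0.985, -0.014, 0.103]
ft_force: [-0.4, -0.7, -5.7]
grip_width: 0.628
grasp_force: 34.3
```

```bash
python3 -c "
from h import *
weigh()"
```

```text
tool-frame F,M,Fz mean [ 1.1298 -0.1227  5.2292  0.0072  0.3638  0.0144 -5.3498] std [0.0338 0.0335 0.0174]  z 0.135085220301051 grip 0.6298170759523443 34.27940368652344 tilt -11.961192089798589 9.65
```

>>> {"fn": "jog_arm", "kwargs": {
  "deltas": [
    {"gripper":0,"offset":[0,0,0],"rotation":[0,5,0]},
    {"gripper":0,"offset":[0,0,0],"rotation":[0,4,0]},
    {"gripper":0,"offset":[0,0,0],"rotation":[0,2,0]},
    {"gripper":0,"offset":[0,0,0],"rotation":[0,0,0]},
    {"gripper":0,"offset":[0,0,0],"rotation":[0,0,0]},
    {"gripper":0,"offset":[0,0,0],"rotation":[0,0,0]},
    {"gripper":0,"offset":[0,0,0],"rotation":[0,0,0]},
    {"gripper":0,"offset":[0,0,0],"rotation":[0,0,0]}
  ]
}}

```text
clock: 10.5
position: [0.4891, 0.3619, 0.1354]
ee_rot: [0.136, 0.991, -0.001, 0.009]
ft_force: [0.3, 0.6, -5.6]
grip_width: 0.627
grasp_force: 34.3
```

```bash
python3 -c "
from h import *
weigh(12)"
```

```text
tool-frame F,M,Fz mean [-0.0409 -0.0297  5.4868  0.0074 -0.0291 -0.0094 -5.4852] std [0.0345 0.0376 0.0333]  z 0.135270022529972 grip 0.6292798489117882 34.27056133747101 tilt -1.0021472284816955 11.05
```

>>> {"fn": "jog_arm", "kwargs": {
  "deltas": [
    {"gripper":0,"offset":[0,0,0],"rotation":[0,6,0]},
    {"gripper":0,"offset":[0,0,0],"rotation":[0,0,0]},
    {"gripper":0,"offset":[0,0,0],"rotation":[0,0,0]},
    {"gripper":0,"offset":[0,0,0],"rotation":[0,0,0]},
    {"gripper":0,"offset":[0,0,0],"rotation":[0,0,0]},
    {"gripper":0,"offset":[0,0,0],"rotation":[0,-4,0]},
    {"gripper":0,"offset":[0,0,0],"rotation":[0,0,0]},
    {"gripper":0,"offset":[0,0,0],"rotation":[0,0,0]},
    {"gripper":0,"offset":[0,0,0],"rotation":[0,0,0]},
    {"gripper":0,"offset":[0,0,0],"rotation":[0,0,0]},
    {"gripper":0,"offset":[0,0,0],"rotation":[0,0,0]}
  ]
}}

```text
clock: 12.2
position: [0.4898, 0.3615, 0.1351]
ee_rot: [0.137, 0.991, 0.001, -0.009]
ft_force: [0.4, -0.4, -5.2]
grip_width: 0.627
grasp_force: 34.3
```

```bash
python3 -c "
from h import *
weigh(12)
to(.4893,.3618,.029,np.radians(164.1))"
```

```text
tool-frame F,M,Fz mean [-0.1044  0.0515  5.6698  0.0063  0.0406 -0.014  -5.6708] std [0.0227 0.0349 0.0298]  z 0.13528432667561788 grip 0.6281088756356152 34.28217887878418 tilt 0.9969013060208928 12.75
t 12.8 pos [0.4895 0.3617 0.1353] yaw 164.2900999965152 q7 0.20005645509296424
offset [-0.0017  0.0001  0.1063] rot [-0.005  -0.9981  0.1901]
F [-0.1972  1.3433 -6.1397] M [ 0.0258  0.0305 -0.0197] grip 0.6276219979201717 34.26534712314606
```

The moment reverses between ±1° of tilt: M_y is -0.029 at -1° and +0.041 at +1°. That goes against the trend at ±12°, so the left case probably holds the ball. The others still need shaking, so I'm standing it back in place.

>>> {"fn": "jog_arm", "kwargs": {
  "deltas": [
    {"gripper":0,"offset":[-0.001,0,0.02],"rotation":[0,-1,0]},
    {"gripper":0,"offset":[0,0,0.025],"rotation":[0,0,0]},
    {"gripper":0,"offset":[0,0,0.025],"rotation":[0,0,0]},
    {"gripper":0,"offset":[0,0,0.02],"rotation":[0,0,0]},
    {"gripper":0,"offset":[0,0,0.01],"rotation":[0,0,0]},
    {"gripper":0,"offset":[0,0,0.005],"rotation":[0,0,0]},
    {"gripper":0,"offset":[0,0,0.002],"rotation":[0,0,0]},
    {"gripper":0,"offset":[0,0,0],"rotation":[0,0,0]}
  ]
}}

```text
clock: 13.6
position: [0.4905, 0.3619, 0.0289]
ee_rot: [0.137, 0.991, 0.0, 0.0]
ft_force: [0.1, -1.1, -4.8]
grip_width: 0.63
grasp_force: 34.2
```

>>> {"fn": "jog_arm", "kwargs": {
  "deltas": [
    {"gripper":0,"offset":[0,0,0.001],"rotation":[0,0,0]},
    {"gripper":0,"offset":[0,0,0.001],"rotation":[0,0,0]},
    {"gripper":0,"offset":[0,0,0],"rotation":[0,0,0]}
  ]
}}

```text
clock: 13.9
position: [0.4906, 0.3618, 0.0271]
ee_rot: [0.137, 0.991, 0.0, 0.0]
ft_force: [0.7, -2.0, -0.2]
grip_width: 0.626
grasp_force: 34.8
```

>>> {"fn": "jog_arm", "kwargs": {
  "deltas": [
    {"gripper":1,"offset":[0,0,0],"rotation":[0,0,0]},
    {"gripper":1,"offset":[0,0,0],"rotation":[0,0,0]},
    {"gripper":1,"offset":[0,0,0],"rotation":[0,0,0]},
    {"gripper":1,"offset":[0,0,0],"rotation":[0,0,0]},
    {"gripper":1,"offset":[0,0,0],"rotation":[0,0,0]},
    {"gripper":1,"offset":[0,0,-0.03],"rotation":[0,0,0]},
    {"gripper":1,"offset":[0,0,-0.04],"rotation":[0,0,0]},
    {"gripper":1,"offset":[0,0,-0.05],"rotation":[0,0,0]},
    {"gripper":1,"offset":[-0.0085,-0.039,0],"rotation":[0,0,0]},
    {"gripper":1,"offset":[-0.0085,-0.039,0],"rotation":[0,0,0]},
    {"gripper":1,"offset":[-0.0085,-0.039,0],"rotation":[0,0,0]},
    {"gripper":1,"offset":[-0.0085,-0.039,0],"rotation":[0,0,0]},
    {"gripper":1,"offset":[-0.0085,-0.039,0],"rotation":[0,0,0]},
    {"gripper":1,"offset":[0,0,0],"rotation":[0,0,-8]},
    {"gripper":1,"offset":[0,0,0],"rotation":[0,0,-8]},
    {"gripper":1,"offset":[0,0,0],"rotation":[0,0,-8]},
    {"gripper":1,"offset":[0,0,0],"rotation":[0,0,-7.2]},
    {"gripper":1,"offset":[0,0,0],"rotation":[0,0,0]},
    {"gripper":1,"offset":[0,0,0],"rotation":[0,0,0]}
  ]
}}

```text
clock: 15.8
position: [0.4782, 0.1624, 0.1463]
ee_rot: [-0.133, 0.991, 0.0, -0.0]
ft_force: [0.4, -0.3, -0.1]
grip_width: 0.996
grasp_force: 0.0
```

```bash
python3 -c "
from h import *
to(.4783,.1626,.026,np.radians(195.4))
cv2.imwrite('pics/top1.png',imaging.camera('top'));cv2.imwrite('pics/w2.png',imaging.camera('wrist'))"
```

```text
t 15.8 pos [0.4782 0.1624 0.1463] yaw -164.7187095392389 q7 1.0213598792121386
offset [-0.0002  0.0002  0.1203] rot [ 0.013   0.0001 -0.1187]
F [ 0.4459 -0.3192 -0.1342] M [ 0.0325  0.0553 -0.0121] grip 0.9962830273204006 0.0
```

View pics/w2.png

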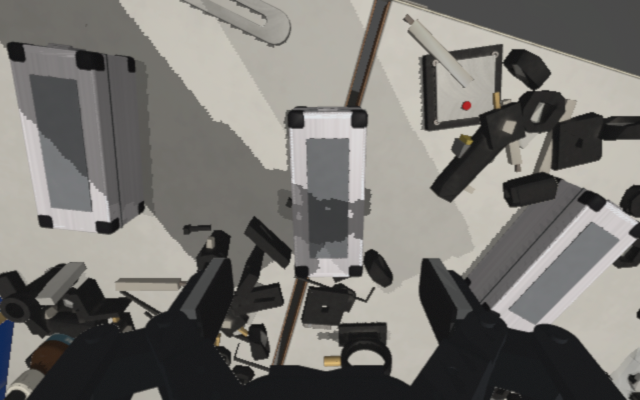

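The middle case is at (327,195), aligned with the jaws, and the finger lanes beside its centre are clear. The left case stands upright at (570,250). Same sequence for the middle one.

>>> {"fn": "jog_arm", "kwargs": {
  "deltas": [
    {"gripper":1,"offset":[0,0,0.03],"rotation":[0,0,0]},
    {"gripper":1,"offset":[0,0,0.04],"rotation":[0,0,0]},
    {"gripper":1,"offset":[0,0,0.03],"rotation":[0,0,0]},
    {"gripper":1,"offset":[0,0,0.015],"rotation":[0,0,0]},
    {"gripper":1,"offset":[0,0,0.005],"rotation":[0,0,0]},
    {"gripper":1,"offset":[0,0,0],"rotation":[0,0,0]},
    {"gripper":0,"offset":[0,0,0],"rotation":[0,0,0]},
    {"gripper":0,"offset":[0,0,0],"rotation":[0,0,0]},
    {"gripper":0,"offset":[0,0,0],"rotation":[0,0,0]},
    {"gripper":0,"offset":[0,0,0],"rotation":[0,0,0]},
    {"gripper":0,"offset":[0,0,0],"rotation":[0,0,0]},
    {"gripper":0,"offset":[0,0,0],"rotation":[0,0,0]},
    {"gripper":0,"offset":[0,0,0],"rotation":[0,0,0]}
  ]
}}

```text
clock: 17.2
position: [0.479, 0.1628, 0.0275]
ee_rot: [-0.135, 0.991, 0.0, 0.001]
ft_force: [-1.3, -0.7, 7.4]
grip_width: 0.627
grasp_force: 29.5
```

>>> {"fn": "jog_arm", "kwargs": {
  "deltas": [
    {"gripper":0,"offset":[0,0,-0.01],"rotation":[0,0,0]},
    {"gripper":0,"offset":[0,0,-0.02],"rotation":[0,0,0]},
    {"gripper":0,"offset":[0,0,-0.02],"rotation":[0,0,0]},
    {"gripper":0,"offset":[0,0,-0.02],"rotation":[0,0,0]},
    {"gripper":0,"offset":[0,0,-0.02],"rotation":[0,0,0]},
    {"gripper":0,"offset":[0,0,-0.02],"rotation":[0,0,0]},
    {"gripper":0,"offset":[0,0,0],"rotation":[0,0,0]},
    {"gripper":0,"offset":[0,0,0],"rotation":[0,0,0]}
  ]
}}

```text
clock: 18.0
position: [0.478, 0.1617, 0.1359]
ee_rot: [-0.134, 0.991, -0.0, -0.0]
ft_force: [-0.6, -0.4, -6.7]
grip_width: 0.629
grasp_force: 32.7
```

>>> {"fn": "jog_arm", "kwargs": {
  "deltas": [
    {"gripper":0,"offset":[0.04,0,0],"rotation":[0,0,0]},
    {"gripper":0,"offset":[-0.04,0,0],"rotation":[0,0,0]},
    {"gripper":0,"offset":[-0.04,0,0],"rotation":[0,0,0]},
    {"gripper":0,"offset":[0.04,0,0],"rotation":[0,0,0]},
    {"gripper":0,"offset":[0.04,0,0],"rotation":[0,0,0]},
    {"gripper":0,"offset":[-0.04,0,0],"rotation":[0,0,0]},
    {"gripper":0,"offset":[-0.04,0,0],"rotation":[0,0,0]},
    {"gripper":0,"offset":[0.04,0,0],"rotation":[0,0,0]},
    {"gripper":0,"offset":[0,0,0],"rotation":[0,0,0]},
    {"gripper":0,"offset":[0,0,0],"rotation":[0,-8,0]},
    {"gripper":0,"offset":[0,0,0],"rotation":[0,0,0]},
    {"gripper":0,"offset":[0,0,0],"rotation":[0,0,0]},
    {"gripper":0,"offset":[0,0,0],"rotation":[0,0,0]},
    {"gripper":0,"offset":[0,0,0],"rotation":[0,0,0]},
    {"gripper":0,"offset":[0,0,0],"rotation":[0,5,0]},
    {"gripper":0,"offset":[0,0,0],"rotation":[0,2,0]},
    {"gripper":0,"offset":[0,0,0],"rotation":[0,0,0]},
    {"gripper":0,"offset":[0,0,0],"rotation":[0,0,0]},
    {"gripper":0,"offset":[0,0,0],"rotation":[0,0,0]},
    {"gripper":0,"offset":[0,0,0],"rotation":[0,0,0]}
  ]
}}

```text
clock: 20.0
position: [0.4781, 0.1622, 0.1363]
ee_rot: [-0.135, 0.991, 0.001, 0.009]
ft_force: [-0.7, 0.2, -5.6]
grip_width: 0.628
grasp_force: 33.5
```

```bash
python3 -c "
from h import *
weigh(12)"
```

```text
tool-frame F,M,Fz mean [-0.0286  0.1518  5.1942 -0.0056  0.0506  0.0195 -5.193 ] std [0.025  0.0242 0.027 ]  z 0.13627299867971673 grip 0.6313825485972732 33.451157212257385 tilt -1.0043970238359814 20.55
```

>>> {"fn": "jog_arm", "kwargs": {
  "deltas": [
    {"gripper":0,"offset":[0,0,0],"rotation":[0,7,0]},
    {"gripper":0,"offset":[0,0,0],"rotation":[0,2,0]},
    {"gripper":0,"offset":[0,0,0],"rotation":[0,0,0]},
    {"gripper":0,"offset":[0,0,0],"rotation":[0,0,0]},
    {"gripper":0,"offset":[0,0,0],"rotation":[0,0,0]},
    {"gripper":0,"offset":[0,0,0],"rotation":[0,0,0]},
    {"gripper":0,"offset":[0,0,0],"rotation":[0,-5,0]},
    {"gripper":0,"offset":[0,0,0],"rotation":[0,-2,0]},
    {"gripper":0,"offset":[0,0,0],"rotation":[0,0,0]},
    {"gripper":0,"offset":[0,0,0],"rotation":[0,0,0]},
    {"gripper":0,"offset":[0,0,0],"rotation":[0,0,0]},
    {"gripper":0,"offset":[0,0,0],"rotation":[0,0,0]}
  ]
}}

```text
clock: 21.8
position: [0.4784, 0.1624, 0.1363]
ee_rot: [-0.135, 0.991, -0.001, -0.009]
ft_force: [0.7, 0.9, -4.7]
grip_width: 0.63
grasp_force: 33.5
```

```bash
python3 -c "
from h import *
weigh(12)
to(.4783,.1626,.029,np.radians(195.4))"
```

```text
tool-frame F,M,Fz mean [-0.0784  0.1471  5.1269  0.0033 -0.0362  0.0011 -5.1275] std [0.0284 0.0313 0.0199]  z 0.13627806177429463 grip 0.6276722943100495 33.464550375938416 tilt 1.001207267588361 22.35
t 22.4 pos [0.4782 0.1623 0.1363] yaw -164.51420368838097 q7 1.0583114177709294
offset [-0.002   0.0003  0.1073] rot [-0.0045 -0.999   0.0858]
F [-0.0789  0.3474 -5.5283] M [0.0315 0.0067 0.0274] grip 0.6316009703135348 33.46412658691406
```

The middle case is quiet: its moment follows only the lever, with the opposite sign to the left case. Standing it back and moving on to the right one.

>>> {"fn": "jog_arm", "kwargs": {
  "deltas": [
    {"gripper":0,"offset":[0,0,0.02],"rotation":[0,-1,0]},
    {"gripper":0,"offset":[0,0,0.025],"rotation":[0,0,0]},
    {"gripper":0,"offset":[0,0,0.025],"rotation":[0,0,0]},
    {"gripper":0,"offset":[0,0,0.02],"rotation":[0,0,0]},
    {"gripper":0,"offset":[0,0,0.01],"rotation":[0,0,0]},
    {"gripper":0,"offset":[0,0,0.005],"rotation":[0,0,0]},
    {"gripper":0,"offset":[0,0,0.002],"rotation":[0,0,0]},
    {"gripper":0,"offset":[0,0,0.001],"rotation":[0,0,0]},
    {"gripper":0,"offset":[0,0,0],"rotation":[0,0,0]}
  ]
}}

```text
clock: 23.3
position: [0.4783, 0.1623, 0.0289]
ee_rot: [-0.135, 0.991, -0.0, 0.0]
ft_force: [0.4, 0.8, -6.4]
grip_width: 0.625
grasp_force: 33.3
```

>>> {"fn": "jog_arm", "kwargs": {
  "deltas": [
    {"gripper":0,"offset":[0,0,0.001],"rotation":[0,0,0]},
    {"gripper":0,"offset":[0,0,0.001],"rotation":[0,0,0]},
    {"gripper":0,"offset":[0,0,0],"rotation":[0,0,0]}
  ]
}}

```text
clock: 23.6
position: [0.4789, 0.1625, 0.0276]
ee_rot: [-0.135, 0.991, -0.0, 0.001]
ft_force: [-1.0, -2.6, 9.7]
grip_width: 0.625
grasp_force: 35.2
```

The case is seated. Releasing it and going to the right case.

>>> {"fn": "jog_arm", "kwargs": {
  "deltas": [
    {"gripper":1,"offset":[0,0,0],"rotation":[0,0,0]},
    {"gripper":1,"offset":[0,0,0],"rotation":[0,0,0]},
    {"gripper":1,"offset":[0,0,0],"rotation":[0,0,0]},
    {"gripper":1,"offset":[0,0,0],"rotation":[0,0,0]},
    {"gripper":1,"offset":[0,0,0],"rotation":[0,0,0]},
    {"gripper":1,"offset":[0,0,-0.03],"rotation":[0,0,0]},
    {"gripper":1,"offset":[0,0,-0.04],"rotation":[0,0,0]},
    {"gripper":1,"offset":[0,0,-0.05],"rotation":[0,0,0]},
    {"gripper":1,"offset":[0.0083,-0.037,0],"rotation":[0,0,0]},
    {"gripper":1,"offset":[0.0083,-0.037,0],"rotation":[0,0,0]},
    {"gripper":1,"offset":[0.0083,-0.037,0],"rotation":[0,0,0]},
    {"gripper":1,"offset":[0.0083,-0.037,0],"rotation":[0,0,0]},
    {"gripper":1,"offset":[0.0083,-0.037,0],"rotation":[0,0,0]},
    {"gripper":1,"offset":[0,0,0],"rotation":[0,0,7]},
    {"gripper":1,"offset":[0,0,0],"rotation":[0,0,0]},
    {"gripper":1,"offset":[0,0,0],"rotation":[0,0,0]}
  ]
}}

```text
clock: 25.2
position: [0.4872, -0.0265, 0.1464]
ee_rot: [-0.076, 0.997, -0.0, 0.0]
ft_force: [-0.2, 0.0, 0.3]
grip_width: 1.0
grasp_force: 0.0
```

```bash
python3 -c "
from h import *
to(.4878,-.0270,.026,np.radians(188.4))
cv2.imwrite('pics/w3.png',imaging.camera('wrist'))"
```

```text
t 25.2 pos [ 0.4872 -0.0265  0.1464] yaw -171.28160635416333 q7 1.360519186581432
offset [-0.0005 -0.0006  0.1204] rot [-0.0199  0.0109  0.3184]
F [-0.1976  0.0145  0.2715] M [0.0746 0.016  0.0259] grip 1.000436865575353 0.0
```

View pics/w3.png

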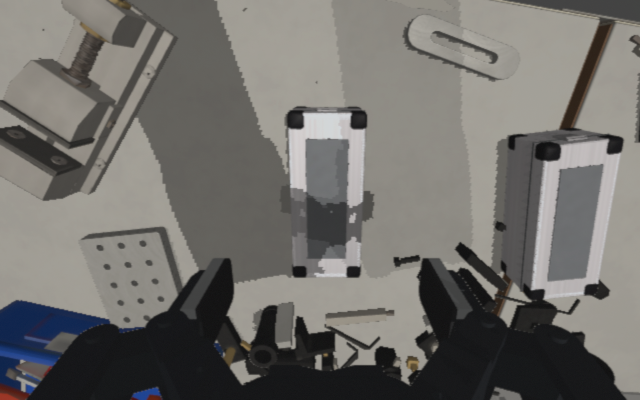

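The right case is centred at (327,192) and aligned, and the middle one stands upright at (570,215). The plate is partly visible at (130,280).

>>> {"fn": "jog_arm", "kwargs": {
  "deltas": [
    {"gripper":1,"offset":[0,0,0.03],"rotation":[0,0,0]},
    {"gripper":1,"offset":[0,0,0.04],"rotation":[0,0,0]},
    {"gripper":1,"offset":[0,0,0.03],"rotation":[0,0,0]},
    {"gripper":1,"offset":[0,0,0.015],"rotation":[0,0,0]},
    {"gripper":1,"offset":[0,0,0.005],"rotation":[0,0,0]},
    {"gripper":1,"offset":[0,0,0],"rotation":[0,0,0]},
    {"gripper":0,"offset":[0,0,0],"rotation":[0,0,0]},
    {"gripper":0,"offset":[0,0,0],"rotation":[0,0,0]},
    {"gripper":0,"offset":[0,0,0],"rotation":[0,0,0]},
    {"gripper":0,"offset":[0,0,0],"rotation":[0,0,0]},
    {"gripper":0,"offset":[0,0,0],"rotation":[0,0,0]},
    {"gripper":0,"offset":[0,0,0],"rotation":[0,0,0]},
    {"gripper":0,"offset":[0,0,0],"rotation":[0,0,0]}
  ]
}}

```text
clock: 26.55
position: [0.4881, -0.027, 0.0275]
ee_rot: [-0.074, 0.997, -0.0, 0.001]
ft_force: [-2.3, 1.0, 6.8]
grip_width: 0.631
grasp_force: 29.3
```

>>> {"fn": "jog_arm", "kwargs": {
  "deltas": [
    {"gripper":0,"offset":[0,0,-0.01],"rotation":[0,0,0]},
    {"gripper":0,"offset":[0,0,-0.02],"rotation":[0,0,0]},
    {"gripper":0,"offset":[0,0,-0.02],"rotation":[0,0,0]},
    {"gripper":0,"offset":[0,0,-0.02],"rotation":[0,0,0]},
    {"gripper":0,"offset":[0,0,-0.02],"rotation":[0,0,0]},
    {"gripper":0,"offset":[0,0,-0.02],"rotation":[0,0,0]},
    {"gripper":0,"offset":[0,0,0],"rotation":[0,0,0]},
    {"gripper":0,"offset":[0,0,0],"rotation":[0,0,0]}
  ]
}}

```text
clock: 27.35
position: [0.4869, -0.0276, 0.136]
ee_rot: [-0.074, 0.997, -0.0, -0.0]
ft_force: [0.4, 0.4, -6.7]
grip_width: 0.629
grasp_force: 33.1
```

>>> {"fn": "jog_arm", "kwargs": {
  "deltas": [
    {"gripper":0,"offset":[0.04,0,0],"rotation":[0,0,0]},
    {"gripper":0,"offset":[-0.04,0,0],"rotation":[0,0,0]},
    {"gripper":0,"offset":[-0.04,0,0],"rotation":[0,0,0]},
    {"gripper":0,"offset":[0.04,0,0],"rotation":[0,0,0]},
    {"gripper":0,"offset":[0.04,0,0],"rotation":[0,0,0]},
    {"gripper":0,"offset":[-0.04,0,0],"rotation":[0,0,0]},
    {"gripper":0,"offset":[-0.04,0,0],"rotation":[0,0,0]},
    {"gripper":0,"offset":[0.04,0,0],"rotation":[0,0,0]},
    {"gripper":0,"offset":[0,0,0],"rotation":[0,0,0]},
    {"gripper":0,"offset":[0,0,0],"rotation":[0,-8,0]},
    {"gripper":0,"offset":[0,0,0],"rotation":[0,0,0]},
    {"gripper":0,"offset":[0,0,0],"rotation":[0,0,0]},
    {"gripper":0,"offset":[0,0,0],"rotation":[0,0,0]},
    {"gripper":0,"offset":[0,0,0],"rotation":[0,0,0]},
    {"gripper":0,"offset":[0,0,0],"rotation":[0,5,0]},
    {"gripper":0,"offset":[0,0,0],"rotation":[0,2,0]},
    {"gripper":0,"offset":[0,0,0],"rotation":[0,0,0]},
    {"gripper":0,"offset":[0,0,0],"rotation":[0,0,0]},
    {"gripper":0,"offset":[0,0,0],"rotation":[0,0,0]},
    {"gripper":0,"offset":[0,0,0],"rotation":[0,0,0]}
  ]
}}

```text
clock: 29.35
position: [0.4856, -0.027, 0.14]
ee_rot: [-0.075, 0.997, 0.002, -0.005]
ft_force: [-0.3, 0.5, -6.5]
grip_width: 0.628
grasp_force: 33.8
```

```bash
python3 -c "
from h import *
weigh(12)"
```

```text
tool-frame F,M,Fz mean [ 0.0699  0.1968  5.8515  0.0215 -0.0029 -0.0089 -5.8494] std [0.0187 0.026  0.0359]  z 0.14003869594457533 grip 0.6268419705562223 33.8164097070694 tilt 0.5296831055564223 29.9
```

>>> {"fn": "jog_arm", "kwargs": {
  "deltas": [
    {"gripper":0,"offset":[0,0,0],"rotation":[0,7,0]},
    {"gripper":0,"offset":[0,0,0],"rotation":[0,2,0]},
    {"gripper":0,"offset":[0,0,0],"rotation":[0,0,0]},
    {"gripper":0,"offset":[0,0,0],"rotation":[0,0,0]},
    {"gripper":0,"offset":[0,0,0],"rotation":[0,0,0]},
    {"gripper":0,"offset":[0,0,0],"rotation":[0,0,0]},
    {"gripper":0,"offset":[0,0,0],"rotation":[0,-5,0]},
    {"gripper":0,"offset":[0,0,0],"rotation":[0,-2,0]},
    {"gripper":0,"offset":[0,0,0],"rotation":[0,0,0]},
    {"gripper":0,"offset":[0,0,0],"rotation":[0,0,0]},
    {"gripper":0,"offset":[0,0,0],"rotation":[0,0,0]},
    {"gripper":0,"offset":[0,0,0],"rotation":[0,0,0]}
  ]
}}

```text
clock: 31.15
position: [0.4861, -0.0266, 0.14]
ee_rot: [-0.075, 0.997, 0.002, -0.022]
ft_force: [-0.2, 0.1, -5.6]
grip_width: 0.629
grasp_force: 33.8
```

```bash
python3 -c "
from h import *
weigh(12)
to(.4878,-.0270,.0285,np.radians(188.4))"
```

```text
tool-frame F,M,Fz mean [-0.1297 -0.2423  5.766   0.0027 -0.1082 -0.0003 -5.7675] std [0.0239 0.015  0.0415]  z 0.1400401148213762 grip 0.6224557786038649 33.81929934024811 tilt 2.5294408599303133 31.7
t 31.75 pos [ 0.4859 -0.0268  0.14  ] yaw -171.3654081796247 q7 1.368416781711924
offset [-0.0068 -0.0012  0.1114] rot [ 0.3316 -2.5284  0.2271]
F [ 0.4183  0.021  -6.0637] M [ 0.0599 -0.0629  0.0292] grip 0.6283174919980918 33.81884157657623
```

The right case follows only the lever too (no reversal; a ball would have given about -0.02 at 2.5°, and I measured -0.108), so it is quiet. The ball is in the left case. Standing the right one back.

>>> {"fn": "jog_arm", "kwargs": {
  "deltas": [
    {"gripper":0,"offset":[-0.002,0,0],"rotation":[0.33,-2.53,0]},
    {"gripper":0,"offset":[0,0,0.025],"rotation":[0,0,0]},
    {"gripper":0,"offset":[0,0,0.025],"rotation":[0,0,0]},
    {"gripper":0,"offset":[0,0,0.025],"rotation":[0,0,0]},
    {"gripper":0,"offset":[0,0,0.02],"rotation":[0,0,0]},
    {"gripper":0,"offset":[0,0,0.01],"rotation":[0,0,0]},
    {"gripper":0,"offset":[0,0,0.005],"rotation":[0,0,0]},
    {"gripper":0,"offset":[0,0,0.001],"rotation":[0,0,0]},
    {"gripper":0,"offset":[0,0,0],"rotation":[0,0,0]}
  ]
}}

```text
clock: 32.65
position: [0.4884, -0.0264, 0.0297]
ee_rot: [-0.075, 0.997, -0.0, 0.001]
ft_force: [0.0, 0.5, -5.3]
grip_width: 0.624
grasp_force: 33.7
```

>>> {"fn": "jog_arm", "kwargs": {
  "deltas": [
    {"gripper":0,"offset":[0,0,0.001],"rotation":[0,0,0]},
    {"gripper":0,"offset":[0,0,0.001],"rotation":[0,0,0]},
    {"gripper":0,"offset":[0,0,0],"rotation":[0,0,0]}
  ]
}}

```text
clock: 32.95
position: [0.4889, -0.0265, 0.0278]
ee_rot: [-0.075, 0.997, -0.0, 0.001]
ft_force: [2.0, -0.5, 1.9]
grip_width: 0.627
grasp_force: 34.7
```

>>> {"fn": "jog_arm", "kwargs": {
  "deltas": [
    {"gripper":1,"offset":[0,0,0],"rotation":[0,0,0]},
    {"gripper":1,"offset":[0,0,0],"rotation":[0,0,0]},
    {"gripper":1,"offset":[0,0,0],"rotation":[0,0,0]},
    {"gripper":1,"offset":[0,0,0],"rotation":[0,0,0]},
    {"gripper":1,"offset":[0,0,0],"rotation":[0,0,0]},
    {"gripper":1,"offset":[0,0,-0.03],"rotation":[0,0,0]},
    {"gripper":1,"offset":[0,0,-0.04],"rotation":[0,0,0]},
    {"gripper":1,"offset":[0,0,-0.05],"rotation":[0,0,0]},
    {"gripper":1,"offset":[-0.0075,0.048,0],"rotation":[0,0,0]},
    {"gripper":1,"offset":[-0.0075,0.048,0],"rotation":[0,0,0]},
    {"gripper":1,"offset":[-0.0075,0.048,0],"rotation":[0,0,0]},
    {"gripper":1,"offset":[-0.0075,0.048,0],"rotation":[0,0,0]},
    {"gripper":1,"offset":[-0.0075,0.048,0],"rotation":[0,0,0]},
    {"gripper":1,"offset":[-0.0075,0.048,0],"rotation":[0,0,0]},
    {"gripper":1,"offset":[-0.0075,0.048,0],"rotation":[0,0,0]},
    {"gripper":1,"offset":[-0.0075,0.048,0],"rotation":[0,0,0]},
    {"gripper":1,"offset":[0,0,0],"rotation":[0,0,8]},
    {"gripper":1,"offset":[0,0,0],"rotation":[0,0,8]},
    {"gripper":1,"offset":[0,0,0],"rotation":[0,0,8]},
    {"gripper":1,"offset":[0,0,0],"rotation":[0,0,0]}
  ]
}}

```text
clock: 34.95
position: [0.4894, 0.3624, 0.147]
ee_rot: [0.135, 0.991, -0.0, 0.0]
ft_force: [-0.1, 0.1, 0.2]
grip_width: 0.998
grasp_force: 0.0
```

```bash
python3 -c "
from h import *
to(.4900,.3618,.026,np.radians(164.2))
im=imaging.camera('top')
cv2.imwrite('pics/top2.png',cv2.resize(im[140:250,180:440],None,fx=3,fy=3,interpolation=cv2.INTER_NEAREST))"
```

```text
t 34.95 pos [0.4894 0.3624 0.147 ] yaw 164.52096736783324 q7 0.24236765640039062
offset [-0.0007 -0.0004  0.121 ] rot [-0.0054  0.0098  0.321 ]
F [-0.1412  0.0795  0.1915] M [ 0.0283 -0.0413  0.02  ] grip 0.997556278254088 0.0
```

View pics/top2.png

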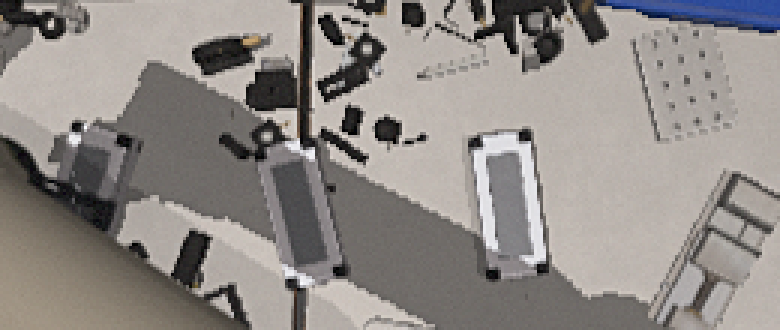

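The middle and right cases stand exactly where they were, at topc (300,215) and (510,205), and the plate is unchanged at (685,83). The left case, at (95,175), is under the gripper. Regrasping it.

>>> {"fn": "jog_arm", "kwargs": {
  "deltas": [
    {"gripper":1,"offset":[0,0,0.03],"rotation":[0,0,0.3]},
    {"gripper":1,"offset":[0,0,0.04],"rotation":[0,0,0]},
    {"gripper":1,"offset":[0,0,0.03],"rotation":[0,0,0]},
    {"gripper":1,"offset":[0,0,0.015],"rotation":[0,0,0]},
    {"gripper":1,"offset":[0,0,0.005],"rotation":[0,0,0]},
    {"gripper":1,"offset":[0,0,0],"rotation":[0,0,0]},
    {"gripper":0,"offset":[0,0,0],"rotation":[0,0,0]},
    {"gripper":0,"offset":[0,0,0],"rotation":[0,0,0]},
    {"gripper":0,"offset":[0,0,0],"rotation":[0,0,0]},
    {"gripper":0,"offset":[0,0,0],"rotation":[0,0,0]},
    {"gripper":0,"offset":[0,0,0],"rotation":[0,0,0]},
    {"gripper":0,"offset":[0,0,0],"rotation":[0,0,0]},
    {"gripper":0,"offset":[0,0,0],"rotation":[0,0,0]}
  ]
}}

```text
clock: 36.3
position: [0.4902, 0.3626, 0.0284]
ee_rot: [0.136, 0.991, 0.0, 0.001]
ft_force: [-0.9, -2.3, 7.5]
grip_width: 0.624
grasp_force: 30.9
```

>>> {"fn": "jog_arm", "kwargs": {
  "deltas": [
    {"gripper":0,"offset":[0,0,-0.01],"rotation":[0,0,0]},
    {"gripper":0,"offset":[0,0,-0.02],"rotation":[0,0,0]},
    {"gripper":0,"offset":[0,0,-0.025],"rotation":[0,0,0]},
    {"gripper":0,"offset":[0,0,-0.025],"rotation":[0,0,0]},
    {"gripper":0,"offset":[0,0,-0.025],"rotation":[0,0,0]},
    {"gripper":0,"offset":[0,0,-0.025],"rotation":[0,0,0]},
    {"gripper":0,"offset":[0,0,-0.02],"rotation":[0,0,0]},
    {"gripper":0,"offset":[0,0,-0.01],"rotation":[0,0,0]},
    {"gripper":0,"offset":[0,0,-0.005],"rotation":[0,0,0]},
    {"gripper":0,"offset":[0,0,0],"rotation":[0,-8,0]},
    {"gripper":0,"offset":[0,0,0],"rotation":[0,0,0]},
    {"gripper":0,"offset":[0,0,0],"rotation":[0,0,0]},
    {"gripper":0,"offset":[0,0,0],"rotation":[0,0,0]},
    {"gripper":0,"offset":[0,0,0],"rotation":[0,0,0]},
    {"gripper":0,"offset":[0,0,0],"rotation":[0,5,0]},
    {"gripper":0,"offset":[0,0,0],"rotation":[0,2,0]},
    {"gripper":0,"offset":[0,0,0],"rotation":[0,0,0]},
    {"gripper":0,"offset":[0,0,0],"rotation":[0,0,0]},
    {"gripper":0,"offset":[0,0,0],"rotation":[0,0,0]}
  ]
}}

```text
clock: 38.2
position: [0.4891, 0.3625, 0.192]
ee_rot: [0.136, 0.991, -0.001, 0.009]
ft_force: [-0.0, 0.2, -5.3]
grip_width: 0.628
grasp_force: 32.5
```

```bash
python3 -c "
from h import *
weigh(12)
to(.604,-.188,.19,np.radians(164.2))"
```

```text
tool-frame F,M,Fz mean [ 0.2153  0.1074  5.4043  0.0056 -0.02   -0.0094 -5.4073] std [0.0329 0.0299 0.0283]  z 0.19201577612556614 grip 0.6276489063749597 32.46375918388367 tilt -1.0015627790208737 38.75
t 38.8 pos [0.4896 0.3622 0.192 ] yaw 164.32443055874438 q7 0.256815904969498
offset [-0.2587 -0.4988  0.0064] rot [0.0091 1.     0.1245]
F [ 0.0784  0.765  -6.5246] M [ 0.0168 -0.0474 -0.0656] grip 0.6276817393845939 32.46366262435913
```

The repeat test gives -0.020 at -1°, against +0.051 for the quiet middle case, so the ball is in the left case. Carrying it to the plate.

>>> {"fn": "jog_arm", "kwargs": {
  "deltas": [
    {"gripper":0,"offset":[-0.007,-0.014,0],"rotation":[0,1,0]},
    {"gripper":0,"offset":[-0.0145,-0.028,0],"rotation":[0,0,0]},
    {"gripper":0,"offset":[-0.0145,-0.028,0],"rotation":[0,0,0]},
    {"gripper":0,"offset":[-0.0145,-0.028,0],"rotation":[0,0,0]},
    {"gripper":0,"offset":[-0.0145,-0.028,0],"rotation":[0,0,0]},
    {"gripper":0,"offset":[-0.0145,-0.028,0],"rotation":[0,0,0]},
    {"gripper":0,"offset":[-0.0145,-0.028,0],"rotation":[0,0,0]},
    {"gripper":0,"offset":[-0.0145,-0.028,0],"rotation":[0,0,0]},
    {"gripper":0,"offset":[-0.0145,-0.028,0],"rotation":[0,0,0]},
    {"gripper":0,"offset":[-0.0145,-0.028,0],"rotation":[0,0,0]},
    {"gripper":0,"offset":[-0.0145,-0.028,0],"rotation":[0,0,0]},
    {"gripper":0,"offset":[-0.0145,-0.028,0],"rotation":[0,0,0]},
    {"gripper":0,"offset":[-0.0145,-0.028,0],"rotation":[0,0,0]},
    {"gripper":0,"offset":[-0.0145,-0.028,0],"rotation":[0,0,0]},
    {"gripper":0,"offset":[-0.0145,-0.028,0],"rotation":[0,0,0]},
    {"gripper":0,"offset":[-0.0145,-0.028,0],"rotation":[0,0,0]},
    {"gripper":0,"offset":[-0.0145,-0.028,0],"rotation":[0,0,0]},
    {"gripper":0,"offset":[-0.0145,-0.028,0],"rotation":[0,0,0]},
    {"gripper":0,"offset":[-0.007,-0.012,0],"rotation":[0,0,0]},
    {"gripper":0,"offset":[0,0,0],"rotation":[0,0,0]}
  ]
}}

```text
clock: 40.8
position: [0.6047, -0.1944, 0.1915]
ee_rot: [0.138, 0.99, -0.0, -0.0]
ft_force: [-0.2, 0.2, -5.3]
grip_width: 0.628
grasp_force: 32.5
```

```bash
python3 -c "
from h import *
to(.604,-.188,.19,np.radians(164.2))
im=imaging.camera('side')
cv2.imwrite('pics/side2.png',im)"
```

```text
t 40.8 pos [ 0.6047 -0.1944  0.1915] yaw 164.098686930777 q7 1.238545295341743
offset [0.0024 0.006  0.0015] rot [-0.0108 -0.0195 -0.1013]
F [-0.1737  0.248  -5.2819] M [ 0.0244 -0.0769 -0.0481] grip 0.6275969822790739 32.52085983753204
```

View pics/side2.png

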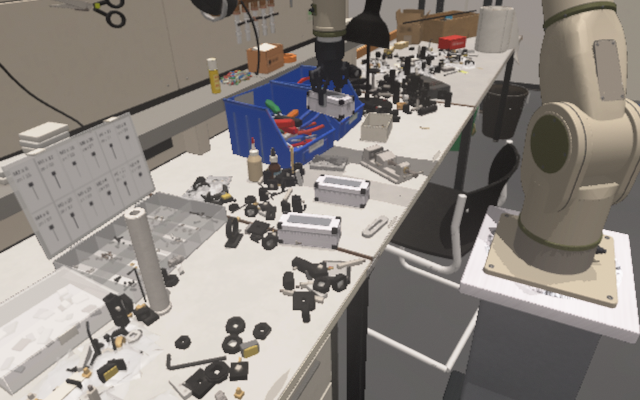

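The side view shows the case held level at (330,103), straight above the plate at (328,162). The other two stand in place at (309,230) and (342,190). One last nudge to centre it, then settle and hand in.

>>> {"fn": "jog_arm", "kwargs": {
  "deltas": [
    {"gripper":0,"offset":[0.002,0.005,0],"rotation":[0,0,0]},
    {"gripper":0,"offset":[0,0,0],"rotation":[0,0,0]},
    {"gripper":0,"offset":[0,0,0],"rotation":[0,0,0]},
    {"gripper":0,"offset":[0,0,0],"rotation":[0,0,0]},
    {"gripper":0,"offset":[0,0,0],"rotation":[0,0,0]},
    {"gripper":0,"offset":[0,0,0],"rotation":[0,0,0]},
    {"gripper":0,"offset":[0,0,0],"rotation":[0,0,0]},
    {"gripper":0,"offset":[0,0,0],"rotation":[0,0,0]}
  ]
}}

```text
clock: 41.65
position: [0.6042, -0.1862, 0.192]
ee_rot: [0.136, 0.991, 0.0, -0.0]
ft_force: [-0.7, 0.6, -5.9]
grip_width: 0.63
grasp_force: 32.5
```

```bash
python3 -c "
from workcell import workorder
print(workorder.hand_in())"
```

```text
the job is handed in; nothing more can be done
None
```

I shook all three cases and found the loose ball in the left one; I handed the job in at about 42 s with that case held level over the plate and the middle and right cases back in place, but no verdict came back.

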